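# Read a short sample tube in the bench tube reader

### The job

Take the short sample tube out of the black tube block and stand it, fully down, in the well of the tube reader's carriage, leaving the long tubes in the block and the other things on the bench where they are. Then draw the carriage out by its upright pull handle, against the return spring, until its pointer stands on the engraved reading line and the tube is under the reading head. Finish while still holding the handle there: the spring takes the carriage back as soon as it is let go.

Things in the scene. Friction and masses are not known exactly. Their poses are not given: they have to be found in the camera images.
- reader: white tube reader, fixed: a low channel 122 mm (its x) by 290 mm (its y -125 to +165), rails 35 mm high, with a bridge-shaped reading head 118 mm high over it (its x -66 to +52, y -45 to +5; tunnel 52 mm wide, ceiling at 95 mm). Origin at bench level on the channel's centre line, z up; its +y, towards the robot's left within 0.3 rad, is the direction in which the carriage is drawn out.
- carriage: the aluminium carriage in the reader's channel with all it carries: tube block with the well at its right end, drawbar, pointer, and the black pull handle at its left end. Origin coincides with the reader's origin when home; axes as the reader's.
- travel (a joint): travel of the aluminium carriage along the reader's +y, in m: 0 is home (the return spring holds it there, tube well in the open to the right of the head), 0.070 is the reading line (pointer on the line, tube under the middle of the head), 0.085 the end stop. The spring always pulls it home: 3 N at home, 8.6 N at the line (80 N/m).
- well_floor (a point): centre of the floor of the carriage's round tube well; the bottom of a tube that is fully down is here. Well 15.5 mm across, 34 mm deep, rim chamfered 3 mm; floor 14 mm and rim 48 mm above the bench, in a 44 x 44 mm block. Moves with the carriage; at home it is at y = -90 mm in the reader's frame.
- handle (a point): black upright grip plate on a stem, carried by the carriage: 46 mm along the reader's x, 14 mm thick along the pulling direction, 36 mm high, flat ribbed faces; this point is its centre, 78 mm above the bench (top at 96 mm). Room for fingers from above on all sides. At home it is at y = +70 mm in the reader's frame.
- pointer (a point): end of the pointer arm on the carriage's foot, with a dark hairline, just over the front rail (the rail nearer the robot), 35 mm above the bench.
- mark_line (a point): the reading line: the long dark line engraved across the top of the front rail and down its front, 70 mm beyond the pointer's home along the reader's +y (a short faint tick shows home).
- short_tube: the sample tube to be read, the only short one: 79 mm long, grasp width 12.4 mm (also over the wider-looking cap), origin at the centre of its bottom, z along it to the cap. It stands upright in the black block, free to be pulled straight up; mass about 12 g.
- long_tube: a long tube in the same block, not to be read: 91 mm long, 12.2 mm across, origin at the centre of its bottom; too long to pass under the reading head. It and the short tube may have changed places; their two places are x = -31, y = 22 mm and x = 31, y = 51 mm in the block's frame.
- block: black tube block, fixed, 91 mm (its x) by 131 mm (its y, the long side), 36 mm high without tubes; origin under its centre, z up. Tube bottoms rest 8 mm above the bench. A third, long tube is fixed in it at x = 15, y = -22 mm of its frame. With the fingers closing along the block's x, 45 mm open, both loose tubes can be grasped clear of their neighbours.
- bench_timer: square white timer, 64 x 64 x 19 mm, lying on the bench; origin under its centre. Leave it alone.
- dropper: small dropper bottle, 25 mm across, 58 mm high, standing on the bench to the left of the reader; origin under its centre. Leave it alone.
- marker_pen: marker pen, 136 mm long, 15 mm thick, lying on the bench in front of the centrifuge (a big fixed machine, 0.3 m high, its lid up, filling the bench from x = 0.47 on and right of y = -0.12 m); origin under its middle. Leave it alone.

How it is judged:
On the way:
1. the short tube stands fully down in the carriage's well, let go, with the carriage at home (horizontal distance between short_tube and well_floor below 0.005 m and z of short_tube in the frame of well_floor below 0.004 m and angle between short_tube's own z axis and vertical below 0.15 rad and value of joint travel below 0.01 m and contact force between the fingers and short_tube below 0.1 N), for 0.2 s.
At the end, for the whole second after the job is handed in: The fingers hold the pull handle (more than 4 N on it) with the carriage at rest within 4 mm of the reading line; the short tube stands upright, fully down in the carriage's well (bottom within 4 mm of the floor); the long tube is still in its place in the block (value of joint travel between 0.066 and 0.074 m and velocity of joint travel between -0.01 and 0.01 m/s and contact force between the fingers and carriage above 4 N and horizontal distance between short_tube and well_floor below 0.005 m and z of short_tube in the frame of well_floor between -0.004 and 0.004 m and angle between short_tube's own z axis and vertical below 0.15 rad and angle between long_tube's own z axis and vertical below 0.3 rad and distance of long_tube from where it was at the start of the episode below 0.02 m); the arm keeps its last pose, push and grip.
It fails at once if the long tube is taken out of its place or tipped (distance of long_tube from where it was at the start of the episode above 0.03 m or angle between long_tube's own z axis and vertical above 0.4 rad).
It fails at once if the timer, the dropper bottle or the marker pen is pushed more than 3 cm from its place (distance of any of bench_timer, dropper, marker_pen from where it was at the start of the episode above 0.03 m).
It fails at once if the dropper bottle is knocked over (angle between dropper's own z axis and vertical above 0.6 rad).
It also fails if it takes over 56 s, if anything falls off the work surface, if the arm or the gripper's body presses on something with over 40 N, if the wrist force passes 120 N, or if a joint passes its speed limit or range.

### The arm

A 7-joint arm with a two-finger parallel gripper is mounted at the origin on a cart in front of the work surface, level with it; the furniture and walls round the work are solid. World frame = base frame: x ahead of the robot, y to its left, z up, the work surface at z = 0. Lengths are in m, angles in rad, forces in N, time in s.
With the tool pointing down it reaches from about 0.425 to 0.95 m from the base axis. Payload 4.7 kg.
Tool frame: the origin (TCP) lies on the centre line of the jaws, within the pads' length; the fingertips stand robot.nose_length ahead of it and the grasp point (between the pads) lies 8 mm behind it (robot.nose_length is the distance from the TCP to the fingertips, in m); z points along the fingers, y is the line along which they close (so a half turn about z gives the same grasp; the last joint's range is limited). The gripper opens to 85 mm and grips with 20 to 120 N. Pads are 22 mm wide; open, the fingers measure 114 mm over their backs; the gripper's body (76 mm by 85 mm) begins 54 mm behind the grasp point. The pads swing forward as they close: fully open they stand 13 mm farther back than shut.
Start: joints at [1.173, 0.469, -0.049, 1.532, 0.024, 1.141, -0.082], TCP at [0.243, -0.63, 0.242] pointing down, gripper open.
Joint ranges: [-2.59, 2.59], [-0.33, 1.99], [-1.39, 1.29], [0.1, 2.45], [-1.04, 4.18], [0.21, 1.99], [-2.66, 2.66]. Speed limits (rad/s): [2.57, 2.57, 3.14, 3.14, 3.14, 3.14, 3.14].

### API

Orientations are given as [roll, pitch, yaw] about the fixed x, y, z axes, in that order (R = Rz(yaw) Ry(pitch) Rx(roll)).
In Python, from plant import robot gives the robot as it stands. Calls block until the motion is done:
- robot.goto(position, orientation): joint-space move of the TCP to a pose.
- robot.move_straight(position, vel=0.15, attitude=None, contact_N=None): straight line of the TCP; attitude=None keeps the orientation; vel is the mean speed in m/s. With contact_N (N) it stops when the force on the tool has changed by that much, and returns True; else False.
- robot.move_joints(angles): joint-space move.
- robot.grip(opening, strength=None): opening from 0.0 (shut) to 1.0 (fully open); strength is the grip in N (None keeps the last); returns when the fingers have stopped.
- robot.sleep(seconds).
- robot.inverse_kinematics(position, orientation): joint angles nearest the present ones, or None.
- robot.sense(): the state.
- robot.grab_frame(name): name is "side" or "top" or "wrist"; returns a dict with "image" (480x640x3 uint8, red, green, blue), "range_z" (480x640 float32, m along the optical axis (not along the pixel's ray), 0 where there is no reading), "fx", "fy", "cx", "cy" (pixels), "dist_coeffs" ([k1, k2, p1, p2, k3] as OpenCV has them; the pictures are not rectified), "R" (3x3) and "t" (3): a world point X has camera coordinates R X + t. Camera axes: x right, y down, z forward; pixel columns grow to the right and rows downward; lengths in m; the calibration is good to about 2 mm. A picture is of the moment at which its call begins.
A pose or a line that the arm cannot do raises robot.IKError and nothing moves.
- robot.close_job(): hands the job in; it is judged then, once.
The state is a dict: "t": time; "joint_pos": joint angles; "joint_velocities": joint speeds; "effort": joint torques, N m; "tcp_pos": TCP position; "tcp_rot": TCP orientation; "wrist_force": force on the tool from outside, world axes, zero at the start; "torque": the same for the moment, N m; "opening": opening from 0.0 (shut) to 1.0 (fully open); "gripper_force": force on a finger pad.
Only numpy, scipy, OpenCV 4.12 (cv2) and the standard library are available. Lean on these libraries where they do the work, as an engineer would, in place of code of your own. Each camera call takes 0.05 s, during which the arm holds its last target. There are 200 camera calls.

## Working session

There is one attempt and no reset: what is moved stays moved. The work goes in short steps, each a Python script; the robot and the scene stay as the last script left them, time stands still between calls to the robot, and variables do not carry over. Pictures are saved under pics/ and viewed, at most 10 in all, crops included, and the job is handed in when it is done.

```bash
ls; mkdir -p pics; cat > h.py <<'E'
import numpy as np, cv2, pickle
from plant import robot
def snap(name,fn):
    f=robot.grab_frame(name); pickle.dump(f,open(f'pics/{fn}.pkl','wb'))
    cv2.imwrite(f'pics/{fn}.png',f['image'][:,:,::-1]); return f
def load(fn): return pickle.load(open(f'pics/{fn}.pkl','rb'))
def ray(f,u,v):
    K=np.array([[f['fx'],0,f['cx']],[0,f['fy'],f['cy']],[0,0,1]])
    p=cv2.undistortPoints(np.array([[[u,v]]],float),K,np.array(f['dist_coeffs'],float))[0,0]
    R=np.array(f['R']);t=np.array(f['t']); return -R.T@t, R.T@np.array([p[0],p[1],1])
def at_z(f,u,v,z):
    o,d=ray(f,u,v); return o+d*(z-o[2])/d[2]
def depth(f,u,v):
    o,d=ray(f,u,v); return o+d*f['range_z'][int(round(v)),int(round(u))]
E
python3 - <<'E'
from h import *
for n in('top','side'):
    f=snap(n,n+'0'); print(n,ray(f,320,240),f['fx'])
s=robot.sense(); print(s['t'],s['tcp_pos'],s['tcp_rot'],robot.nose_length,s['opening'])
E
```

```text
pics
top (array([0.31188083, 0.08824286, 1.22783541]), array([ 0.15724863,  0.03515263, -0.98696705])) 492.0868308685775
side (array([-0.19941007,  0.43044781,  1.10387945]), array([ 0.54075059, -0.24403674, -0.8050926 ])) 586.4043106620497
0.1 [ 0.24316954 -0.62914121  0.24136576] [-3.13984399e+00  3.79083178e-05  3.68812808e-01] 0.011 0.9970817012222133
```

View pics/top0.png

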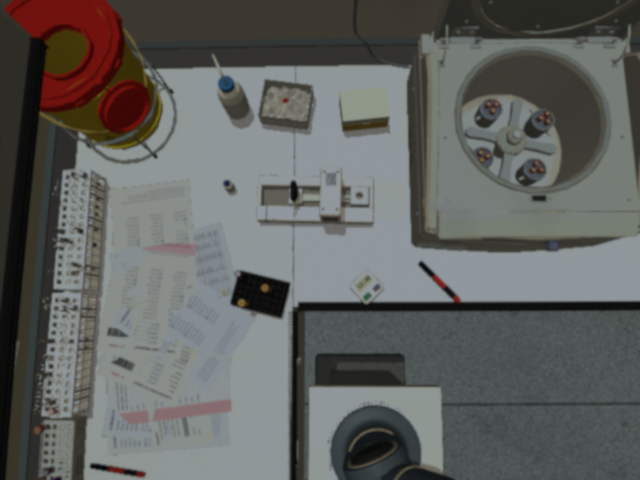

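View pics/side0.png

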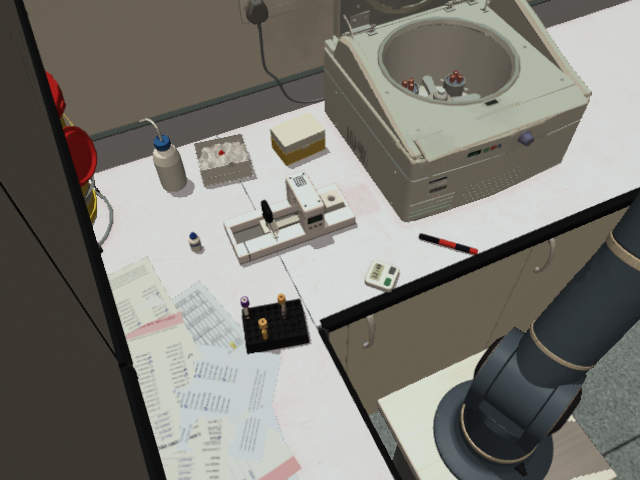

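Top: reader (258-375, 175-222), block (230-290, 272-317); side: block (243-310, 298-352) with three tubes, dropper (195,240). Enlarging both.

```bash
python3 - <<'E'
from h import *
a=cv2.imread('pics/top0.png'); b=cv2.imread('pics/side0.png')
r=lambda im,x,y,w,h,k:cv2.resize(im[y:y+h,x:x+w],None,fx=k,fy=k,interpolation=cv2.INTER_CUBIC)
cv2.imwrite('pics/c1.png',np.vstack([r(a,250,160,133,66,6),np.hstack([r(a,225,265,66,56,6),r(b,235,285,66,56,6)])]))
cv2.imwrite('pics/c2.png',r(b,215,165,150,105,5.3))
E
```

```text
Traceback (most recent call last):
ValueError: all the input array dimensions except for the concatenation axis must match exactly, but along dimension 1, the array at index 0 has size 798 and the array at index 1 has size 792
```

```bash
python3 - <<'E'
from h import *
a=cv2.imread('pics/top0.png'); b=cv2.imread('pics/side0.png')
r=lambda im,x,y,w,h,k:cv2.resize(im[y:y+h,x:x+w],None,fx=k,fy=k,interpolation=cv2.INTER_CUBIC)
cv2.imwrite('pics/c1.png',np.vstack([r(a,250,160,132,44+20,6),np.hstack([r(a,225,265,66,36,6),r(b,235,285,66,36,6)])]) if 0 else np.vstack([r(a,250,165,132,60,5),np.hstack([r(a,228,265,66,56,5),r(b,240,290,66,56,5)])]))
cv2.imwrite('pics/c2.png',r(b,215,165,150,105,5))
E
```

```text
(no output)
```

View pics/c1.png

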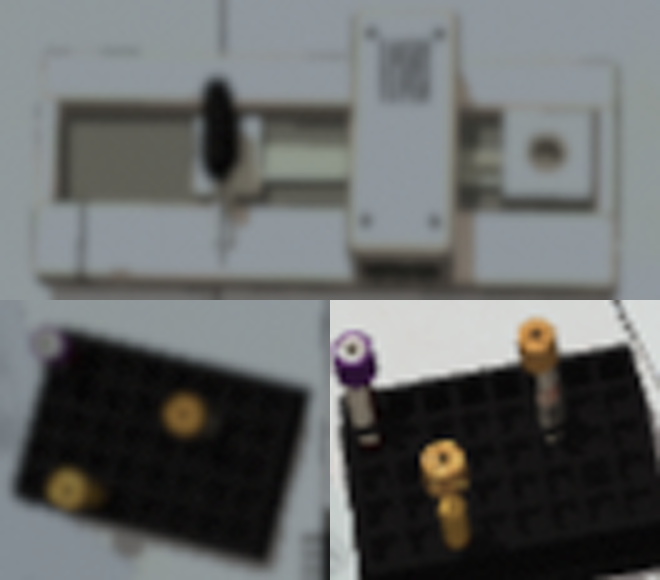

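View pics/c2.png

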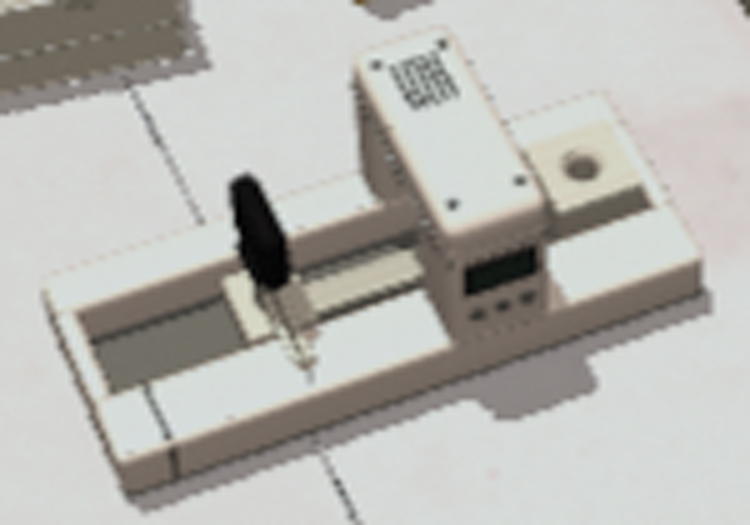

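Top crop: purple-cap tube at block's upper left (full-image 237.6,333.6−...), orange ones at B (fixed) and C. Now measuring heights by depth, and the frames of reader and block.

```bash
python3 - <<'E'
from h import *
np.set_printoptions(precision=4,suppress=True)
t=load('top0');s=load('side0')
T=lambda x,y:(250+x/5,165+y/5)
T2=lambda x,y:(228+x/5,265+(y-300)/5)
S2=lambda x,y:(240+(x-330)/5,290+(y-300)/5)
S=lambda x,y:(215+x/5,165+y/5)
def tri(a,b):
    o1,d1=ray(t,*a);o2,d2=ray(s,*b)
    k=np.linalg.lstsq(np.c_[d1,-d2],o2-o1,rcond=None)[0]
    p,q=o1+k[0]*d1,o2+k[1]*d2; return (p+q)/2,np.linalg.norm(p-q)
for n,a,b in[('A',T2(49,343),S2(352,349)),('B',T2(184,414),S2(537,334)),('C',T2(68,489),S2(443,458))]:
    print(n,*tri(a,b),'depth top',depth(t,*a),'side',depth(s,*b))
print('well',at_z(t,*T(546,151),.048),at_z(s,*S(582,167),.048),depth(t,*T(565,120)))
for n,p in dict(bl=(60,332),br=(308,390),fr=(268,566),fl=(14,496)).items(): print('block',n,at_z(t,*T2(*p),.036))
for n,p in dict(bl=(45,55),br=(616,62),fr=(614,284),fl=(36,275)).items(): print('reader',n,at_z(t,*T(*p),.035))
for n,p in dict(bl=(45,285),br=(600,92),fr=(700,258),fl=(126,458)).items(): print('readerS',n,at_z(s,*S(*p),.035))
print('head T',[at_z(t,*T(*p),.118) for p in((355,12),(459,14),(452,247),(350,246))])
print('head S',[at_z(s,*S(*p),.118) for p in((356,72),(448,28),(540,170),(445,235))])
print('handle top',at_z(t,*T(217,85),.096),at_z(t,*T(219,178),.096),at_z(s,*S(243,180),.096),at_z(s,*S(278,280),.096))
print('mark', at_z(s,*S(147,388),.035),at_z(s,*S(170,440),.035),at_z(t,*T(80,210),.035),at_z(t,*T(80,275),.035))
print('pointer',at_z(s,*S(305,362),.035))
print('dropper',depth(t,229,185),'timer',at_z(t,367,287,.019),'pen', at_z(t,440,282,.01))
E
```

```text
A [0.4153 0.3216 0.0851] 0.00046730374494444085 depth top [0.4149 0.3207 0.0883] side [0.4124 0.3224 0.0901]
B [0.381  0.2549 0.1006] 0.0002674624474062742 depth top [0.3808 0.2545 0.1037] side [0.3796 0.2552 0.1029]
C [0.347  0.3084 0.0976] 0.0003299716550366669 depth top [0.3469 0.3082 0.0979] side [0.3445 0.3091 0.1024]
well [0.6111 0.0338 0.048 ] [0.6086 0.0343 0.048 ] [0.6275 0.0241 0.045 ]
block bl [0.425  0.3262 0.036 ]
block br [0.3965 0.2043 0.036 ]
block fr [0.3122 0.2227 0.036 ]
block fl [0.3455 0.3465 0.036 ]
reader bl [0.666  0.2848 0.035 ]
reader br [ 0.6599 -0.0023  0.035 ]
reader fr [0.5467 0.0006 0.035 ]
reader fl [0.5529 0.2868 0.035 ]
readerS bl [0.6618 0.2854 0.035 ]
readerS br [0.6579 0.0007 0.035 ]
readerS fr [0.5446 0.0041 0.035 ]
readerS fl [0.5536 0.2857 0.035 ]
head T [array([0.6609, 0.1256, 0.118 ]), array([0.6595, 0.0769, 0.118 ]), array([0.5482, 0.0808, 0.118 ]), array([0.5489, 0.1278, 0.118 ])]
head S [array([0.6501, 0.1283, 0.118 ]), array([0.6568, 0.0796, 0.118 ]), array([0.5615, 0.078 , 0.118 ]), array([0.5459, 0.1309, 0.118 ])]
handle top [0.6324 0.1921 0.096 ] [0.5869 0.1907 0.096 ] [0.631  0.1931 0.096 ] [0.5711 0.2006 0.096 ]
mark [0.5857 0.2637 0.035 ] [0.5543 0.2646 0.035 ] [0.5858 0.2655 0.035 ] [0.5528 0.2649 0.035 ]
pointer [0.5684 0.1936 0.035 ]
dropper [0.6408 0.3583 0.0439] timer [0.3875 0.0162 0.019 ] pen [ 0.3998 -0.164   0.01  ]
```

Purple tube A (top z≈0.086, expected 0.087) is the short one; block and reader geometry agree with the given sizes. Take a wrist look at the well, then over the tube.

```bash
python3 - <<'E'
from h import *
np.set_printoptions(precision=3,suppress=True)
for n,p in dict(well=[.609,.034,.25],tube=[.415,.3215,.2],tubelow=[.415,.3215,.062],handle=[.61,.19,.07],hend=[.611,.262,.07]).items():
    for y in ([-1.59,1.55] if n=='well' else [-1.815,1.326] if 'tube' in n else [-.0216,3.12]):
        print(n,y,robot.inverse_kinematics(p,[np.pi,0,y]))
E
```

```text
well -1.59 [ 0.654  0.629 -1.176  1.643  0.602  1.283  2.489]
well 1.55 [ 0.39   0.445 -0.705  1.657  0.31   1.155 -0.414]
tube -1.815 [ 0.138  0.528 -1.17   1.892  0.55   1.094  1.646]
tube 1.326 [-0.016  0.413 -0.917  1.898  0.384  1.017 -1.344]
tubelow -1.815 [ 0.098  0.815 -1.183  2.001  0.924  1.005  1.344]
tubelow 1.326 [-0.227  0.556 -0.662  2.017  0.505  0.734 -1.445]
handle -0.0216 [-0.045  0.641 -0.457  1.749  0.364  0.836 -2.263]
handle 3.12 [ 0.137  0.719 -0.738  1.738  0.591  0.92   0.7  ]
hend -0.0216 [-0.128  0.684 -0.498  1.681  0.403  0.88  -2.385]
hend 3.12 [ 0.079  0.794 -0.841  1.668  0.685  0.998  0.547]
```

```bash
python3 - <<'E'
from h import *
np.set_printoptions(precision=4,suppress=True)
P=np.pi
robot.move_straight([.243,-.629,.45],vel=.3)
robot.goto([.45,.1,.42],[P,0,1.45])
robot.goto([.57,.05,.30],[P,0,1.55])
robot.sleep(.3)
f=snap('wrist','w1'); print(robot.sense()['t'],f['t'],ray(f,320,240))
robot.goto([.415,.3215,.22],[P,0,1.326]); robot.grip(.55)
robot.sleep(.2)
f=snap('wrist','w2'); s=robot.sense(); print(s['t'],s['opening'],s['wrist_force'],s['tcp_pos'])
cv2.imwrite('pics/w12.png',cv2.resize(np.hstack([cv2.imread('pics/w1.png'),cv2.imread('pics/w2.png')]),(800,300),interpolation=cv2.INTER_AREA))
E
```

```text
4.7083 [-0.569   0.0093  0.4512] (array([0.5708, 0.1167, 0.4336]), array([-0.0255, -0.2728, -0.962 ]))
6.65 0.5520806888091884 [-0.2185 -0.2067 -1.3172] [0.415  0.3215 0.22  ]
```

View pics/w12.png

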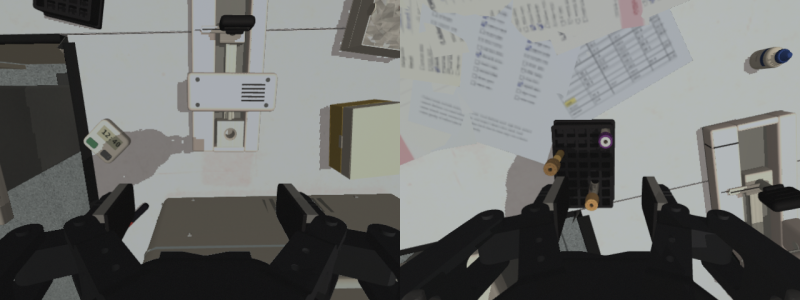

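Wrist views: well at about (370,211) in w1, purple cap at about (329,227) in w2. Enlarge both.

```bash
python3 - <<'E'
from h import *
a=cv2.imread('pics/w1.png')[180:240,330:410]; b=cv2.imread('pics/w2.png')[195:255,290:370]; c=cv2.imread('pics/w1.png')[10:70,330:410]
cv2.imwrite('pics/c3.png',cv2.resize(np.vstack([np.hstack([a,b]),np.hstack([c,c])]),None,fx=5,fy=5,interpolation=cv2.INTER_CUBIC))
E
```

```text
(no output)
```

View pics/c3.png

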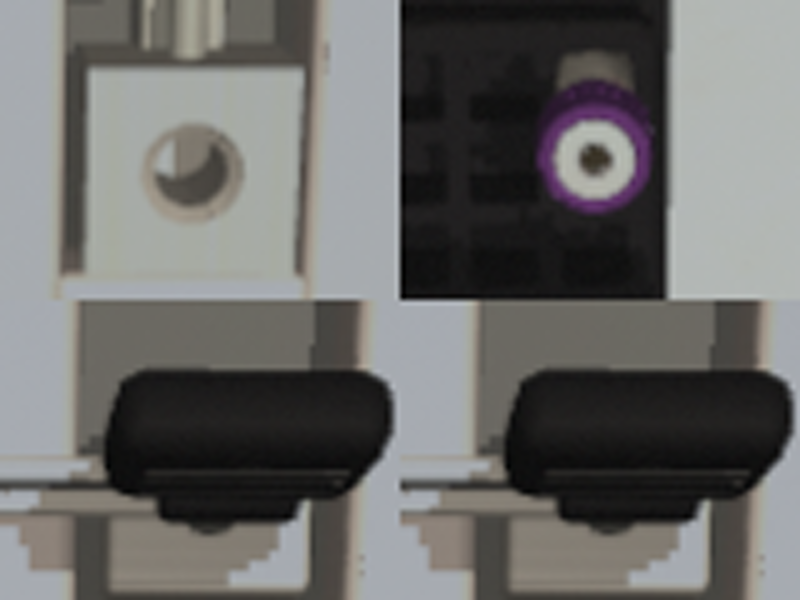

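Well rim centre is at (368.4,214.6) in w1, cap centre at (329,226.6) in w2; handle top about (381,88... row≈10+80/5).

```bash
python3 - <<'E'
from h import *
np.set_printoptions(precision=4,suppress=True)
a=load('w1');b=load('w2')
print('well',at_z(a,368.4,214.6,.048),depth(a,368.4-17,214.6))
print('cap',at_z(b,329,226.6,.087),depth(b,329+6,226.6))
print('handle',at_z(a,330+125/5,10+90/5,.096),at_z(a,330+390/5,10+90/5,.096),[depth(a,381,v)for v in(26,30,34,40)])
E
```

```text
well [0.6116 0.0339 0.048 ] [0.5938 0.0345 0.0495]
cap [0.4156 0.3225 0.087 ] [0.4198 0.3215 0.0872]
handle [0.5943 0.1973 0.096 ] [0.6369 0.1964 0.096 ] [array([0.6153, 0.1985, 0.0951]), array([0.6152, 0.1953, 0.0964]), array([0.6152, 0.1923, 0.097 ]), array([0.6155, 0.1883, 0.0953])]
```

```bash
python3 - <<'E'
from h import *
np.set_printoptions(precision=4,suppress=True)
P=np.pi; x,y=.4153,.322
robot.move_straight([x,y,.12],vel=.2)
c=robot.move_straight([x,y,.062],vel=.08,contact_N=8); print('contact',c)
robot.grip(0,20); s=robot.sense(); print(s['t'],s['opening'],s['gripper_force'],s['tcp_pos'],s['wrist_force'])
robot.move_straight([x,y,.24],vel=.12); s=robot.sense(); print(s['opening'],s['gripper_force'])
robot.goto([.611,.034,.20],[P,0,1.55]); robot.sleep(.3)
for n in('side','wrist'): snap(n,n+'2')
print(robot.sense()['t'])
a=cv2.imread('pics/side2.png')[120:330,200:400];b=cv2.imread('pics/wrist2.png')[150:360,220:420]
cv2.imwrite('pics/c4.png',cv2.resize(np.hstack([a,b]),None,fx=2,fy=2,interpolation=cv2.INTER_CUBIC))
E
```

```text
contact False
8.575 0.14037553482949855 21.374672055244446 [0.4155 0.3222 0.0624] [ 0.2362 -0.1322  2.7571]
0.13902748544501659 21.191718578338623
11.925
```

View pics/c4.png

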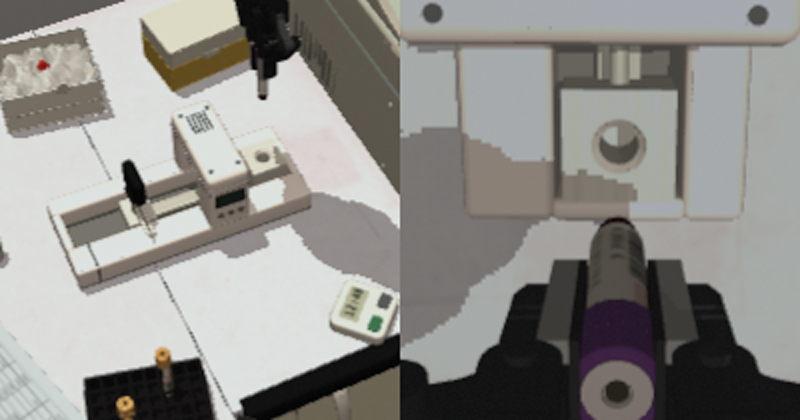

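Tube held straight, well centre at (329.5,223) in the wrist image; long tubes still in block. Check and insert.

```bash
python3 - <<'E'
from h import *
np.set_printoptions(precision=4,suppress=True)
P=np.pi
b=load('wrist2');s=load('side2'); w=at_z(b,329.5,223,.048)
print('well',w,'tip side',at_z(s,331.5,168.5,.148),'well side',at_z(s,331,198.5,.048))
x,y=.6113,.034
if np.hypot(w[0]-x,w[1]-y)>.003: raise SystemExit('check')
robot.move_straight([x,y,.125],vel=.12)
c=robot.move_straight([x,y,.0675],vel=.04,contact_N=4); s=robot.sense(); print(c,s['t'],s['tcp_pos'],s['wrist_force'])
E
```

```text
well [0.6116 0.034  0.048 ] tip side [0.6105 0.0337 0.148 ] well side [0.6087 0.0353 0.048 ]
True 14.0417 [0.6113 0.034  0.0684] [-1.021   0.2274  5.3449]
```

Contact exactly at floor height. Release, withdraw, look.

```bash
python3 - <<'E'
from h import *
np.set_printoptions(precision=4,suppress=True)
P=np.pi; x,y=.6113,.034
robot.grip(.5); robot.sleep(.4)
robot.move_straight([x,y,.19],vel=.15)
robot.goto([.6145,.1935,.19],[P,0,3.12]); robot.sleep(.3)
print(robot.sense()['t'])
s=snap('side','side3'); w=snap('wrist','wrist3')
a=cv2.imread('pics/side3.png')[150:290,215:375]
cv2.imwrite('pics/c5.png',np.hstack([cv2.resize(a,(400,350),interpolation=cv2.INTER_CUBIC),cv2.resize(cv2.imread('pics/wrist3.png')[0:420,80:560],(400,350))]))
E
```

```text
17.1667
```

View pics/c5.png

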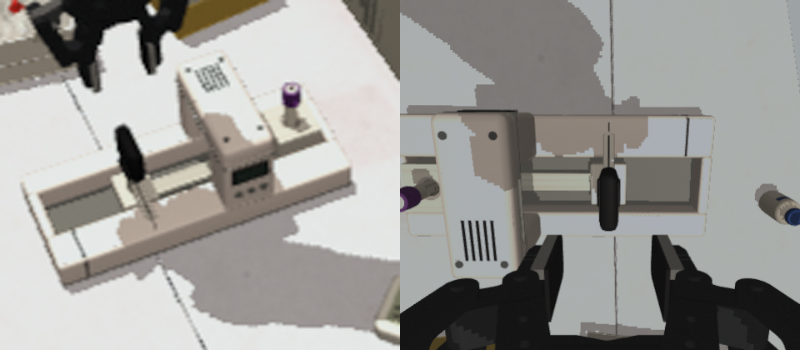

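Tube stands upright in the well (side crop (292,88)); in the wrist view pointer ≈(330,168), line ≈(424,164), handle top ≈(330,240).

```bash
python3 - <<'E'
from h import *
np.set_printoptions(precision=4,suppress=True)
s=load('side3');w=load('wrist3'); P=np.pi
print('cap',at_z(s,331.8,185.2,.093),depth(s,331.8,186))
print('ptr',at_z(w,329.6,168,.035),'line',at_z(w,424.4,164,.035),'handle',at_z(w,329.6,240,.096),depth(w,329.6,240),depth(w,329.6,210))
hx,hy=.6145,.1935
robot.move_straight([hx,hy,.13],vel=.15)
c=robot.move_straight([hx,hy,.070],vel=.08,contact_N=8)
print(c); robot.grip(0,60); s=robot.sense(); print(s['t'],s['tcp_pos'],s['opening'],s['gripper_force'],s['wrist_force'])
E
```

```text
cap [0.6096 0.0331 0.093 ] [0.6093 0.0332 0.0906]
ptr [0.5733 0.1949 0.035 ] line [0.5718 0.2658 0.035 ] handle [0.6121 0.1939 0.096 ] [0.6118 0.1939 0.097 ] [0.5937 0.1943 0.0932]
False
19.0833 [0.6148 0.1942 0.0707] 0.15802005812063988 60.09977996349335 [0.3932 1.8481 2.7874]
```

```bash
python3 - <<'E'
from h import *
np.set_printoptions(precision=4,suppress=True)
p=robot.sense()['tcp_pos']; yw=-.0216
d=.070
robot.move_straight(np.array([.6145,.1938,.070])+d*np.array([-np.sin(yw),np.cos(yw),0]),vel=.03)
robot.sleep(.5); s=robot.sense(); print(s['t'],s['tcp_pos'],s['tcp_pos']-p,s['opening'],s['gripper_force'],s['wrist_force'])
snap('side','side4');snap('wrist','wrist4');snap('top','top4')
r=lambda fn,x,y,w,h:cv2.resize(cv2.imread(f'pics/{fn}.png')[y:y+h,x:x+w],(400,300),interpolation=cv2.INTER_CUBIC)
cv2.imwrite('pics/c6.png',np.vstack([np.hstack([r('side4',225,195,120,90),r('top4',250,165,120,90)]),np.hstack([r('wrist4',160,20,320,240),r('side4',205,150,160,120)])]))
E
```

```text
22.075 [0.6165 0.2605 0.0707] [ 0.0017  0.0663 -0.0001] 0.1545461259423983 60.96335645299405 [-2.9158 -8.7291 10.1935]
```

View pics/c6.png

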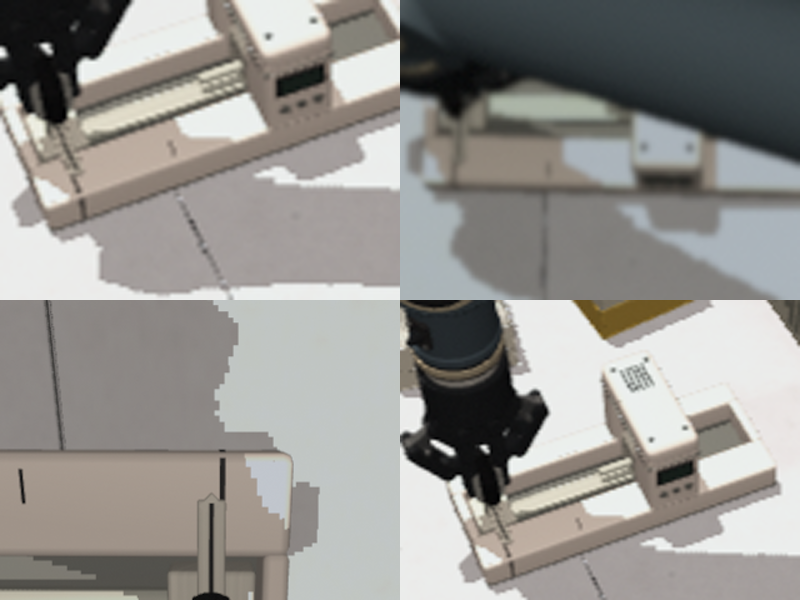

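Pointer hairline is 11 px short of the line in the wrist crop (home tick to line = 201 px = 70 mm), i.e. 3.8 mm short. Nudge on.

```bash
python3 - <<'E'
from h import *
np.set_printoptions(precision=4,suppress=True)
yw=-.0216; d=.0741
robot.move_straight(np.array([.6145,.1938,.070])+d*np.array([-np.sin(yw),np.cos(yw),0]),vel=.01)
robot.sleep(.7); s=robot.sense(); print(s['t'],s['tcp_pos'],s['gripper_force'],s['wrist_force'],abs(s['joint_velocities']).max())
snap('wrist','wrist5')
cv2.imwrite('pics/c7.png',cv2.resize(cv2.imread('pics/wrist5.png')[120:240,160:420],None,fx=3,fy=3,interpolation=cv2.INTER_CUBIC))
E
```

```text
23.4833 [0.6166 0.2646 0.0707] 61.05754243209958 [-2.7012 -7.6069  9.3728] 0.0015652520000041792
```

View pics/c7.png

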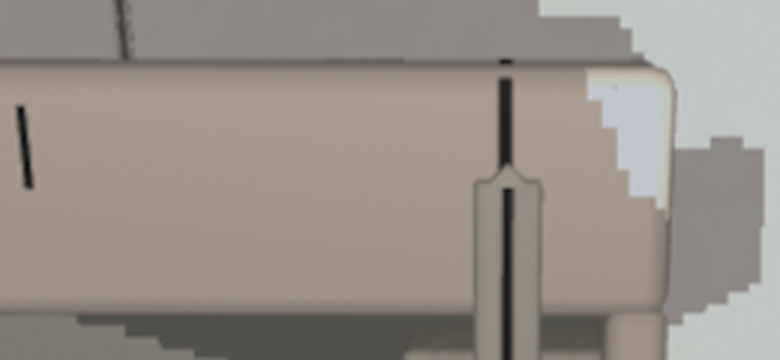

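The hairline (506,200) now meets the engraved line (505,120), and the carriage is at rest. Handing in.

```bash
python3 -c "
from plant import robot
print(robot.close_job())"
```

```text
the job is handed in; nothing more can be done
None
```

I handed the job in at about 23.5 s with the gripper still holding the handle and the pointer on the reading line; the short (purple-cap) tube was last seen upright and fully down in the well before the pull, and `close_job()` gave no verdict.

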